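# Pack the capped specimen pots for the courier

### The job

Gather the three capped specimen pots into the transport carrier, each standing upright on the carrier floor inside the seat ring of its own size (small in small, medium in medium, large in large). Keep the pots upright and set them down gently rather than dropping them. Leave the empty pots without lids standing where they are on the desk.

Things in the scene. Friction and masses are not known exactly. Their poses are not given: they have to be found in the camera images.
- pot_small: The small capped specimen pot, loose and standing upright: ivory cylinder 24 mm in diameter with a white ribbed screw lid 28 mm in diameter and 14 mm high on top; 46 mm tall in all, at most 0.2 kg. The flat lid closes its mouth. The lid is straight-sided, rigid and fixed to the pot: a grip from above across the lid holds it. Origin: centre of its underside; z up.
- pot_medium: The medium capped specimen pot, loose and standing upright: ivory cylinder 42 mm in diameter with a white ribbed screw lid 46 mm in diameter and 14 mm high on top; 56 mm tall in all, at most 0.2 kg. The flat lid closes its mouth. The lid is straight-sided, rigid and fixed to the pot: a grip from above across the lid holds it. Origin: centre of its underside; z up.
- pot_large: The large capped specimen pot, loose and standing upright: ivory cylinder 60 mm in diameter with a white ribbed screw lid 64 mm in diameter and 14 mm high on top; 66 mm tall in all, at most 0.2 kg. The flat lid closes its mouth. The lid is straight-sided, rigid and fixed to the pot: a grip from above across the lid holds it. Origin: centre of its underside; z up.
- seat_small: The small seat of the carrier, for the small pot: an upright black ring fixed to the carrier floor, inner diameter 40 mm, outer 48 mm, 12 mm high. Origin: centre of its underside, level with the carrier floor on which a seated pot stands; z up.
- seat_medium: The medium seat of the carrier, for the medium pot: an upright black ring fixed to the carrier floor, inner diameter 58 mm, outer 66 mm, 12 mm high. Origin: centre of its underside, level with the carrier floor on which a seated pot stands; z up.
- seat_large: The large seat of the carrier, for the large pot: an upright black ring fixed to the carrier floor, inner diameter 76 mm, outer 84 mm, 12 mm high. Origin: centre of its underside, level with the carrier floor on which a seated pot stands; z up.
- carrier: Grey open transport tray, fixed to the desk: 130 mm (its x) by 330 mm (its y), outer walls 4 mm thick and 25 mm high, floor 4 mm thick; a low black carrying loop (top 23 mm above the desk) projects about 25 mm beyond each short end. The three seat rings stand in one row along its y axis, at -100, 0 and +100 mm, in an order that changes. Origin: centre of its underside, on the desk.
- empty_small: A look-alike that stays: small empty pot without a lid, its open mouth seen from above; same ivory body, 24 mm in diameter, 43 mm tall, wall 2.5 mm, light. Loose, standing upright on the desk. Origin: centre of its underside; z up. All pots and an unlisted slide box (34 x 82 x 30 mm) stand in mixed order, 115 mm or more between centres.
- empty_medium: A look-alike that stays: medium empty pot without a lid, its open mouth seen from above; same ivory body, 42 mm in diameter, 53 mm tall, wall 2.5 mm, light. Loose, standing upright on the desk. Origin: centre of its underside; z up. Five pots or boxes stand in a row along y at x 0.42 to 0.46 m: fingers closing along y have most room.
- empty_large: A look-alike that stays: large empty pot without a lid, its open mouth seen from above; same ivory body, 60 mm in diameter, 63 mm tall, wall 2.5 mm, light. Loose, standing upright on the desk. Origin: centre of its underside; z up. Two pots or boxes stand at x about 0.58, y about +-0.37 m: fingers closing along x have most room.

How it is judged:
At the end, for the whole second after the job is handed in: Each capped pot stands in the ring of its own size: axis within 12 mm of the ring's, underside less than 4 mm above the carrier floor, tilted under 0.1 rad, released and still; the three empty pots stand upright (within 0.2 rad) within 30 mm of where they started (horizontal distance between pot_small and seat_small below 0.012 m and z of pot_small in the frame of seat_small below 0.004 m and angle between each of pot_small, pot_medium, pot_large's own z axis and vertical below 0.1 rad and linear speed of each of pot_small, pot_medium, pot_large below 0.02 m/s and contact force between each of pot_small, pot_medium, pot_large and the fingers below 0.1 N and distance of each of empty_small, empty_medium, empty_large from where it was at the start of the episode below 0.03 m and angle between each of empty_small, empty_medium, empty_large's own z axis and vertical below 0.2 rad and horizontal distance between pot_medium and seat_medium below 0.012 m and z of pot_medium in the frame of seat_medium below 0.004 m and horizontal distance between pot_large and seat_large below 0.012 m and z of pot_large in the frame of seat_large below 0.004 m); the robot touches nothing.
It fails at once if a specimen pot is tipped by more than 0.7 rad (angle between any of pot_small, pot_medium, pot_large's own z axis and vertical above 0.7 rad).
It fails at once if a specimen pot is dropped or thrown into the carrier (faster than 0.8 m/s with its underside lower than 80 mm, within 200 mm of the carrier's centre) ((horizontal distance between pot_small and carrier below 0.2 m and height (world z) of pot_small below 0.08 m and linear speed of pot_small above 0.8 m/s) or (horizontal distance between pot_medium and carrier below 0.2 m and height (world z) of pot_medium below 0.08 m and linear speed of pot_medium above 0.8 m/s) or (horizontal distance between pot_large and carrier below 0.2 m and height (world z) of pot_large below 0.08 m and linear speed of pot_large above 0.8 m/s)).
It fails at once if an empty pot is moved by more than 30 mm or knocked over (0.5 rad) (distance of any of empty_small, empty_medium, empty_large from where it was at the start of the episode above 0.03 m or angle between any of empty_small, empty_medium, empty_large's own z axis and vertical above 0.5 rad).
It also fails if it takes over 96 s, if anything falls off the work surface, if the arm or the gripper's body presses on something with over 40 N, if the wrist force passes 120 N, or if a joint passes its speed limit or range.

### The arm

A 6-joint arm with a two-finger parallel gripper is mounted at the origin on the work surface. World frame = base frame: x ahead of the robot, y to its left, z up, the work surface at z = 0. Lengths are in m, angles in rad, forces in N, time in s.
With the tool pointing down it reaches from about 0.2 to 0.875 m from the base axis. Payload 3.4 kg.
Tool frame: the origin (TCP) lies midway between the tips of the shut fingers; the grasp point (between the pads) lies 19 mm behind it; z points along the fingers, y is the line along which they close (so a half turn about z gives the same grasp; the last joint's range is limited). The gripper opens to 94 mm and grips with 3 to 60 N. Pads are 16 mm wide; open, the fingers measure 119 mm over their backs; the gripper's body (75 mm by 177 mm) begins 78 mm behind the grasp point.
Start: joints at [-1.299, 0.276, 1.505, -0, 1.361, -0.121], TCP at [0.22, -0.531, 0.205] pointing down, gripper open.
Joint ranges: [-2.89, 2.89], [-0.75, 2.08], [0.22, 2.7], [-1.18, 4.32], [0.11, 2.71], [-2.7, 2.7]. Speed limits (rad/s): [2.57, 2.57, 3.14, 3.14, 3.14, 3.14].

### API

Orientations are given as a 3x3 rotation matrix whose columns are the frame's x, y, z axes.
In Python, from station import * gives the robot as it stands.
- The arm moves only by the tool step_hand, called after "Call:" in YAML: its name, and indented under it one key for each argument. Schema: {"type":"object","properties":{"offsets":{"type":"object","properties":{"segments":{"type":"array","items":{"type":"array","items":{"type":"number"},"minItems":7,"maxItems":7},"minItems":1,"maxItems":10}},"additionalProperties":false,"required":["segments"]},"force":{"type":"number"},"only":{"type":"string"},"quiet":{"type":"boolean"},"lines":{"type":"string"}},"required":["offsets"],"additionalProperties":false}. offsets is an object whose key "segments" holds a list of rows, 1 to 10 of them, each of 7 numbers: the opening from 0.0 (shut) to 1.0 (fully open), then dx, dy, dz in fractions of the full range, 1 being 0.2 m, then a rotation vector rx, ry, rz in normalised numbers (1 is 2 rad); each row shifts and turns the commanded pose from where the row before left it, along the tool's axes as they then stand; what a row does not reach is not made up. A row lasts 1/12 s, in which the tool goes at most 0.0417 m and 0.125 rad, less where a joint would pass 70% of its speed; a pose out of reach is approached as far as the arm can. The fingers move at their own pace and stop on an object; force is the grip in N (left out, the last holds). Time passes only in rows, so rows that do not move let the fingers close. The tool returns the time, the measured TCP pose, the force, the opening and the grip force at its end. only (a regular expression) keeps the lines of the reply that match it, lines (a string "A,B") keeps lines A to B, and quiet returns only ok. A shift or turn number past 1, either way, is cut back to 1. Input that does not fit is refused with a message, and nothing moves.
- state(): the state, without advancing time (a new reading comes with each control period).
- grab_frame(name): name is "scene" or "top"; returns a dict with "img" (420x560x3 uint8, red, green, blue), "vertical_fov" (degrees; the focal length in pixels is half the picture's height over the tangent of half this angle, whatever the lens; pixels are square), "cx", "cy" (the principal point, pixels), "R" (3x3) and "t" (3): a world point X has camera coordinates R X + t. Camera axes: x right, y down, z forward; pixel columns grow to the right and rows downward; lengths in m; the calibration is good to about 2 mm. A picture is of the moment at which its call begins. There is no depth.
- job_done(): hands the job in; it is judged then, once.
Trained networks look in a picture, given as the dict that the camera call returned (one of the last four; its "shot" number tells which), for a name from the list of things; names that differ only in an ending like _2 or _b are one class to them, and where a whole thing is asked for, a point or a joint stands for the part that bears it (a point fixed in the world has none). Each returns a list of dicts, best first, with "p" (0 to 1); they miss things now and then, are a little off and sometimes report something else, mostly with a low value. They report only what shows in the picture. A call takes as long as a camera call.
- regions_of(picture, thing): "region" (420x560 bool, what is visible of it) and "position" ([column, row] in pixels, amid what is visible of it).
The state is a dict: "time": time; "joints": joint angles; "joint_velocities": joint speeds; "joint_efforts": joint torques, N m; "tool_pos": TCP position; "ee_rot": TCP orientation; "contact_force": force on the tool from outside, world axes, zero at the start; "ft_torque": the same for the moment, N m; "finger_gap": opening from 0.0 (shut) to 1.0 (fully open); "finger_force": force on a finger pad.
Only numpy, scipy, OpenCV 4.12 (cv2) and the standard library are available. Lean on these libraries where they do the work, as an engineer would, in place of code of your own. Each camera call takes 0.05 s, during which the arm holds its last target. There are 200 camera calls.

## Working session

There is one attempt and no reset: what is moved stays moved. The work goes in short steps, Python scripts to look and compute and a tool call to move; the robot and the scene stay as the last step left them, time stands still between calls to the robot, and variables do not carry over. Pictures are saved under pics/ and viewed, at most 14 in all, crops included, and the job is handed in when it is done.

```bash
mkdir -p pics
```

Create h.py:
```python
from station import *
import numpy as np, cv2
def ray(f,px,z):
    h=f["img"].shape[0]; fl=h/2/np.tan(np.radians(f["vertical_fov"])/2)
    R=np.array(f["R"]);t=np.array(f["t"])
    d=R.T@np.array([(px[0]-f["cx"])/fl,(px[1]-f["cy"])/fl,1]); c=-R.T@t
    return c+d*(z-c[2])/d[2]
```

Run:
```python
from h import *
np.set_printoptions(precision=4,suppress=True)
s=state(); print(s["tool_pos"],s["ee_rot"],s["time"])
for n in ("top","scene"):
    f=grab_frame(n); cv2.imwrite(f"pics/{n}0.png",f["img"][:,:,::-1]); print(n,f["vertical_fov"],-np.array(f["R"]).T@f["t"])
    H=dict(pot_small=.046,pot_medium=.056,pot_large=.066,seat_small=.016,seat_medium=.016,seat_large=.016,empty_small=.043,empty_medium=.053,empty_large=.063,carrier=.025)
    for k,z in H.items():
        for r in regions_of(f,k)[:3]:
            print(k,round(r["p"],2),np.round(r["position"],1),r["region"].sum(),ray(f,r["position"],z)[:2])
```

```text
[ 0.2199 -0.5307  0.2046] [[ 0.9238  0.3828 -0.0004]
 [ 0.3828 -0.9238  0.0017]
 [ 0.0002 -0.0017 -1.    ]] 0.0
top 46.37815588072372 [ 0.4044 -0.0082  1.2493]
pot_small 0.61 [402.5 255.4] 111 [ 0.4462 -0.2926]
pot_medium 0.64 [262.3 186. ] 66 [0.6098 0.0538]
pot_medium 0.63 [289.3 249.5] 274 [ 0.4548 -0.0157]
pot_medium 0.32 [171.6 246.2] 113 [0.4573 0.2703]
pot_large 0.62 [432.8 204.2] 674 [ 0.5711 -0.3631]
seat_medium 0.45 [312.7 186. ] 9 [ 0.6192 -0.0727]
seat_large 0.64 [222.2 160.4] 85 [0.6813 0.1605]
seat_large 0.64 [220.5 256. ] 251 [0.437 0.156]
seat_large 0.28 [435.4 205. ] 687 [ 0.5763 -0.3847]
empty_small 0.51 [169.7 245.1] 89 [0.4605 0.2781]
empty_medium 0.57 [222.8 255.9] 252 [0.4364 0.1455]
carrier 0.55 [261.4 173.2] 7065 [0.6481 0.0585]
scene 55.9918701241193 [1.0079 0.4476 0.6991]
pot_small 0.66 [238.5 141.2] 152 [ 0.4652 -0.2683]
pot_medium 0.93 [307.6 189.2] 427 [0.4781 0.0025]
pot_large 0.94 [182.7 140.8] 653 [ 0.5877 -0.3509]
seat_small 0.6 [273.  247.8] 209 [0.638  0.0505]
seat_medium 0.54 [246.9 221. ] 237 [ 0.6269 -0.0497]
seat_large 0.66 [306.6 294.4] 429 [0.6715 0.1829]
empty_small 0.72 [411.8 257.4] 182 [0.4635 0.2849]
empty_small 0.4 [310.9 267. ] 357 [0.6316 0.1556]
empty_small 0.24 [368.5 221.2] 474 [0.446  0.1605]
empty_medium 0.86 [367.  219.5] 481 [0.4528 0.1595]
empty_large 0.66 [424.1 320.3] 1395 [0.5841 0.3821]
carrier 0.55 [280.8 260.2] 8006 [0.6541 0.0914]
```

View pics/top0.png

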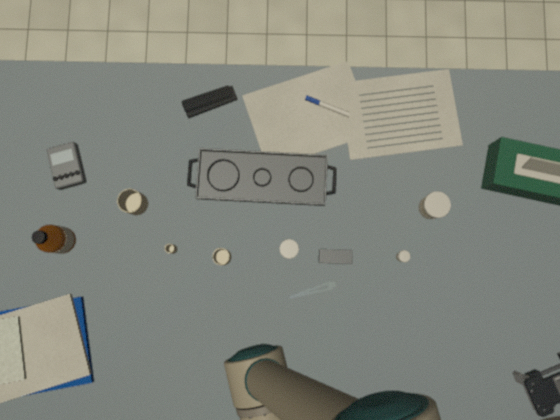

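View pics/scene0.png

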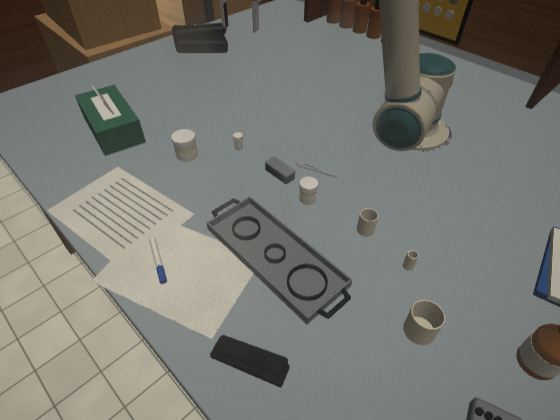

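The top view shows capped pots at about (289,248) medium, (404,256) small and (436,205) large. The empties are at (130,201), (170,248) and (221,256). The rings are large (223,175), small (262,177) and medium (301,179). Next I refine these by subpixel blobs and cross-check them between views.

Run:
```python
from h import *
np.set_printoptions(precision=4,suppress=True)
f=grab_frame("top"); print({k:v for k,v in f.items() if k not in("img","R","t")})
g=cv2.cvtColor(f["img"],cv2.COLOR_RGB2GRAY); 
G=cv2.resize(g,None,fx=4,fy=4,interpolation=cv2.INTER_CUBIC)
def blob(c,r,thr,inv,z,name):
    x0,y0=[int((v-r)*4) for v in c]; w=int(8*r); p=G[y0:y0+w,x0:x0+w]
    m=((p<thr) if inv else (p>thr)).astype(np.uint8)
    cs,_=cv2.findContours(m,cv2.RETR_EXTERNAL,cv2.CHAIN_APPROX_NONE)
    k=max(cs,key=cv2.contourArea); (u,v),d,a=cv2.fitEllipse(k)
    px=((u+x0+.5)/4-.5,(v+y0+.5)/4-.5)
    print(name,np.round(px,2),"diam mm",np.array(d)/4*(f_z-z)/490*1000,ray(f,px,z), p.min(),p.max())
f_z=1.249
for n,c,r,z in(("potL",(436,205),20,.066),("potM",(289,248),15,.056),("potS",(404,256),10,.046)): blob(c,r,175,0,z,n)
for n,c,r,z in(("seatL",(223,175),20,.016),("seatS",(262,177),12.5,.016),("seatM",(301,179),17,.016)): blob(c,r,62,1,z,n)
for n,c,r,z in(("eL",(130,201),18,.063),("eM",(221,256),13,.053),("eS",(170,248),9,.043)): blob(c,r,140,0,z,n)
cv2.imwrite("pics/crop.png",cv2.resize(f["img"][140:280,180:460,::-1],None,fx=2.8,fy=2.8,interpolation=cv2.INTER_CUBIC))
```

```text
{'vertical_fov': 46.37815588072372, 'cx': 286.25743657974016, 'cy': 206.8257258221437, 'shot': 3}
potL [433.93 204.59] diam mm [38.9892 52.1089] [ 0.5703 -0.3659  0.066 ] 87 179
potM [288.57 248.47] diam mm [41.5583 41.8476] [ 0.4573 -0.0139  0.056 ] 124 191
potS [403.83 255.89] diam mm [20.2128 21.3185] [ 0.4451 -0.2959  0.046 ] 103 184
seatL [210.38 167.5 ] diam mm [ 5.52   24.5673] [0.6622 0.1901 0.016 ] 48 135
seatS [263.7  168.88] diam mm [1.318  2.6902] [0.6612 0.0534 0.016 ] 57 131
seatM [302.38 167.5 ] diam mm [0.     0.6291] [ 0.6667 -0.0456  0.016 ] 60 129
eL [133.13 202.  ] diam mm [33.182  49.3643] [0.5629 0.3679 0.063 ] 65 188
eM [222.24 256.43] diam mm [29.8028 39.5651] [0.4351 0.1468 0.053 ] 78 189
eS [170.33 249.08] diam mm [11.8296 23.8402] [0.4508 0.2761 0.043 ] 62 191
```

View pics/crop.png

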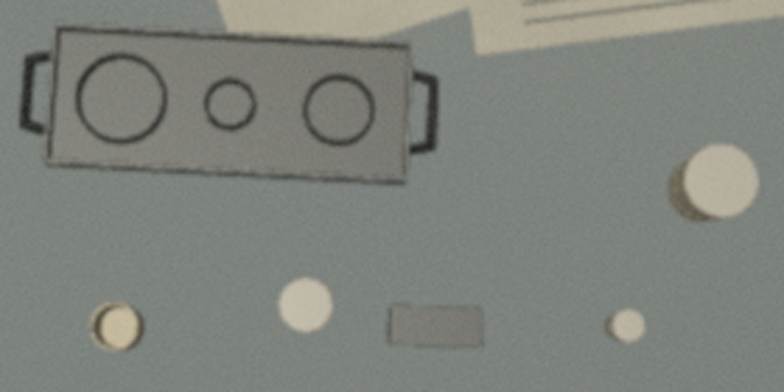

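Add to h.py:
```python
from scipy.optimize import minimize
def proj(f,X):
    h=f["img"].shape[0]; fl=h/2/np.tan(np.radians(f["vertical_fov"])/2)
    c=X@np.array(f["R"]).T+np.array(f["t"])
    return fl*c[:,0]/c[:,2]+f["cx"], fl*c[:,1]/c[:,2]+f["cy"]
def circ(f,xy,z,r,kind):
    g=cv2.GaussianBlur(cv2.cvtColor(f["img"],cv2.COLOR_RGB2GRAY).astype(np.float32),(0,0),.7)
    a=np.linspace(0,2*np.pi,120,endpoint=False)
    def smp(x,y,rr):
        u,v=proj(f,np.c_[x+rr*np.cos(a),y+rr*np.sin(a),np.full(a.size,z)])
        return cv2.remap(g,u.astype(np.float32)[None],v.astype(np.float32)[None],cv2.INTER_LINEAR).mean()
    if kind=="lid": sc=lambda p:smp(*p,r+.004)-smp(*p,r-.004)
    else: sc=lambda p:smp(*p,r)-.5*smp(*p,r+.007)-.5*smp(*p,r-.007)
    gr=np.arange(-.016,.0161,.002)
    p=min(([xy[0]+i,xy[1]+j] for i in gr for j in gr),key=sc)
    m=minimize(sc,p,method="Nelder-Mead",options=dict(initial_simplex=[p,[p[0]+.002,p[1]],[p[0],p[1]+.002]]))
    return m.x,m.fun
```

Run:
```python
from h import *
F={n:grab_frame(n) for n in("top","scene")}
px=dict(pot_large=((437.5,204.3),.066,.032),pot_medium=((289.1,248.8),.056,.023),pot_small=((404.3,256.1),.046,.014),
 seat_large=((223.4,175.2),.016,.040),seat_small=((262.1,177.1),.016,.022),seat_medium=((301.1,179.3),.016,.031),
 eL=((130,201),.063,.03),eM=((221,256),.053,.021),eS=((170,248),.043,.012))
P={}
for k,(c,z,r) in px.items():
    x0=ray(F["top"],c,z)[:2]; o=[circ(F[n],x0,z,r,"seat" if k[:4]=="seat" else "lid") for n in F]; P[k]=o[0][0]
    print(k,np.round(x0,4),*[(np.round(a,4),round(float(b),1)) for a,b in o])
print(P["seat_large"]-P["seat_small"],P["seat_small"]-P["seat_medium"])
```

```text
pot_large [ 0.5711 -0.3746] (array([ 0.5718, -0.3738]), -47.7) (array([ 0.5738, -0.3716]), -43.0)
pot_medium [ 0.4565 -0.0152] (array([ 0.4575, -0.0141]), -49.3) (array([ 0.4588, -0.0127]), -49.8)
pot_small [ 0.4446 -0.297 ] (array([ 0.4453, -0.2965]), -46.4) (array([ 0.4472, -0.2943]), -41.1)
seat_large [0.6428 0.1561] (array([0.6438, 0.1574]), -40.6) (array([0.6487, 0.1618]), -51.3)
seat_small [0.6397 0.057 ] (array([0.6404, 0.0581]), -38.3) (array([0.6455, 0.063 ]), -40.6)
seat_medium [ 0.636  -0.0428] (array([ 0.637 , -0.0414]), -35.6) (array([ 0.6424, -0.0358]), -36.0)
eL [0.5652 0.3756] (array([0.5678, 0.3809]), -21.6) (array([0.5664, 0.3821]), -12.6)
eM [0.436  0.1499] (array([0.4356, 0.1542]), -27.3) (array([0.4425, 0.1301]), -3.5)
eS [0.4534 0.277 ] (array([0.4519, 0.2813]), -17.1) (array([0.4595, 0.2651]), -9.4)
[0.00342827 0.09924232] [0.00342407 0.09946744]
```

Heights, lid sizes and 99–100 mm seat spacing agree, and the views match to about 2 mm. First I turn the tool so x=+X and y=-Y, then move over pot_small at (.446,-.295).

The rows are not in the units I measure in: shifts go in shares of 0.2 m and turns go in shares of 2 rad. I convert before sending: 0.0982 rad is 0.0491.

Call:
step_hand:
  offsets: {"segments":[[0.6,0,0,0,0,0,0.0491],[0.6,0,0,0,0,0,0.0491],[0.6,0,0,0,0,0,0.0491],[0.6,0,0,0,0,0,0.0491],[0.6,0,0,0,0,0,0]]}
  force: 15

```text
time: 1.67
tool_pos: [0.2201, -0.5313, 0.2055]
ee_rot: [[1.0, -0.002, 0.0], [-0.002, -1.0, -0.0], [0.0, 0.0, -1.0]]
contact_force: [0.9, 0.3, 0.1]
finger_gap: 0.679
finger_force: 0.0
```

Call:
step_hand:
  offsets: {"segments":[[0.6,0.1415,-0.147,0,0,0,0],[0.6,0.1415,-0.147,0,0,0,0],[0.6,0.1415,-0.147,0,0,0,0],[0.6,0.1415,-0.147,0,0,0,0],[0.6,0.1415,-0.147,0,0,0,0],[0.6,0.1415,-0.147,0,0,0,0],[0.6,0.1415,-0.147,0,0,0,0],[0.6,0.1415,-0.147,0,0,0,0],[0.6,0,0,0,0,0,0],[0.6,0,0,0,0,0,0]]}

```text
time: 2.5
tool_pos: [0.4477, -0.2944, 0.2055]
ee_rot: [[1.0, 0.007, 0.0], [0.007, -1.0, -0.0], [0.0, 0.0, -1.0]]
contact_force: [0.6, 0.0, -0.4]
finger_gap: 0.597
finger_force: 0.0
```

In the tool's units: 0.03 m is 0.15, -0.0015 m is -0.0075.

Call:
step_hand:
  offsets: {"segments":[[0.6,-0.0075,0,0.15,0,0,0],[0.6,0,0,0.15,0,0,0],[0.6,0,0,0.15,0,0,0],[0.6,0,0,0.15,0,0,0],[0.6,0,0,0.15,0,0,0],[0.6,0,0,0.1,0,0,0],[0.6,0,0,0.0675,0,0,0],[0.6,0,0,0,0,0,0]]}

```text
time: 3.17
tool_pos: [0.442, -0.2958, 0.0191]
ee_rot: [[1.0, -0.0, -0.005], [-0.0, -1.0, 0.004], [-0.005, -0.004, -1.0]]
contact_force: [-0.0, 0.2, -0.5]
finger_gap: 0.602
finger_force: 0.0
```

Call:
step_hand:
  offsets: {"segments":[[0.1,0,0,0,0,0,0],[0.1,0,0,0,0,0,0],[0.1,0,0,0,0,0,0],[0.1,0,0,0,0,0,0],[0.1,0,0,0,0,0,0],[0.1,0,0,0,0,0,0],[0.1,0,0,0,0,0,0],[0.1,0,0,0,0,0,0]]}
  force: 15

```text
time: 3.83
tool_pos: [0.4456, -0.2967, 0.023]
ee_rot: [[1.0, 0.0, 0.001], [0.0, -1.0, -0.002], [0.001, 0.002, -1.0]]
contact_force: [-0.7, -0.5, 6.8]
finger_gap: 0.295
finger_force: 15.0
```

In the tool's units: -0.03 m is -0.15, -0.02 m is -0.1.

Call:
step_hand:
  offsets: {"segments":[[0.1,0,0,0,0,0,0],[0.1,0,0,-0.1,0,0,0],[0.1,0,0,-0.15,0,0,0],[0.1,0,0,-0.15,0,0,0],[0.1,0,0,-0.15,0,0,0],[0.1,0,0,-0.1,0,0,0],[0.1,0,0,0,0,0,0]]}

```text
time: 4.42
tool_pos: [0.4474, -0.2978, 0.1564]
ee_rot: [[1.0, 0.0, 0.007], [0.0, -1.0, -0.006], [0.007, 0.006, -1.0]]
contact_force: [0.6, -0.6, -0.2]
finger_gap: 0.294
finger_force: 15.0
```

Call:
step_hand:
  offsets: {"segments":[[0.1,0.0815,-0.1485,0,0,0,0],[0.1,0.0815,-0.1485,0,0,0,0],[0.1,0.0815,-0.1485,0,0,0,0],[0.1,0.0815,-0.1485,0,0,0,0],[0.1,0.0815,-0.1485,0,0,0,0],[0.1,0.0815,-0.1485,0,0,0,0],[0.1,0.0815,-0.1485,0,0,0,0],[0.1,0.0815,-0.1485,0,0,0,0],[0.1,0.0815,-0.1485,0,0,0,0],[0.1,0.0815,-0.1485,0,0,0,0]]}

```text
time: 5.25
tool_pos: [0.6076, 0.0028, 0.1502]
ee_rot: [[1.0, 0.0, -0.003], [0.0, -1.0, 0.0], [-0.003, -0.0, -1.0]]
contact_force: [-0.5, -1.2, -1.0]
finger_gap: 0.292
finger_force: 15.0
```

Call:
step_hand:
  offsets: {"segments":[[0.1,0.0815,-0.1485,0,0,0,0],[0.1,0.0815,-0.1485,0,0,0,0],[0.1,0,0,0,0,0,0],[0.1,0,0,0,0,0,0],[0.1,0,0,0,0,0,0]]}

```text
time: 5.67
tool_pos: [0.6394, 0.0601, 0.1504]
ee_rot: [[1.0, 0.001, -0.003], [0.001, -1.0, -0.001], [-0.003, 0.001, -1.0]]
contact_force: [0.6, -0.3, -0.5]
finger_gap: 0.29
finger_force: 15.0
```

In the tool's units: 0.03 m is 0.15, 0.02 m is 0.1.

Call:
step_hand:
  offsets: {"segments":[[0.1,0.01,0,0.15,0,0,0],[0.1,0,0,0.15,0,0,0],[0.1,0,0,0.1,0,0,0],[0.1,0,0,0.075,0,0,0],[0.1,0,0,0,0,0,0],[0.1,0,0,0,0,0,0]]}

```text
time: 6.17
tool_pos: [0.6413, 0.0589, 0.0562]
ee_rot: [[1.0, -0.002, -0.003], [-0.002, -1.0, -0.0], [-0.003, 0.0, -1.0]]
contact_force: [0.1, 0.1, 0.3]
finger_gap: 0.291
finger_force: 15.0
```

Run:
```python
from h import *
f=grab_frame("scene"); cv2.imwrite("pics/s1.png",cv2.resize(f["img"][180:330,180:380,::-1],None,fx=3.5,fy=3.5,interpolation=cv2.INTER_CUBIC))
```

```text
(no output)
```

View pics/s1.png

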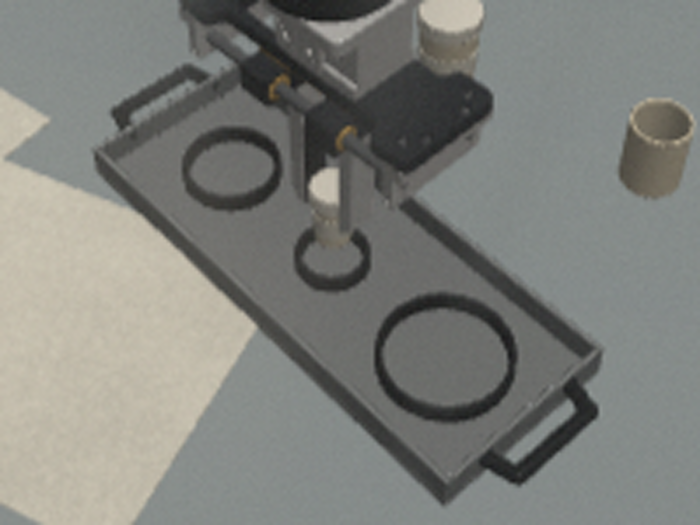

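The pot hangs upright above the small ring (ring at crop (332,258), pot bottom at about (333,243)), which fits a bottom still 29 mm up. I'll lower it gently.

In the tool's units: 0.01 m is 0.05, 0.006 m is 0.03.

Call:
step_hand:
  offsets: {"segments":[[0.1,0,0,0.05,0,0,0],[0.1,0,0,0.05,0,0,0],[0.1,0,0,0.03,0,0,0],[0.1,0,0,0.01,0,0,0],[0.1,0,0,0,0,0,0],[0.1,0,0,0.01,0,0,0],[0.1,0,0,0,0,0,0]]}

```text
time: 6.8
tool_pos: [0.643, 0.0604, 0.0272]
ee_rot: [[1.0, 0.0, 0.001], [0.0, -1.0, -0.0], [0.001, 0.0, -1.0]]
contact_force: [-0.5, 0.6, 0.2]
finger_gap: 0.285
finger_force: 15.0
```

In the tool's units: 0.0015 m is 0.0075, 0.001 m is 0.005.

Call:
step_hand:
  offsets: {"segments":[[0.1,0,0,0.0075,0,0,0],[0.1,0,0,0,0,0,0],[0.1,0,0,0.005,0,0,0],[0.1,0,0,0,0,0,0]]}

```text
time: 7.13
tool_pos: [0.6434, 0.0605, 0.027]
ee_rot: [[1.0, 0.0, 0.003], [0.0, -1.0, -0.0], [0.003, 0.0, -1.0]]
contact_force: [-2.3, 0.9, 10.1]
finger_gap: 0.293
finger_force: 15.0
```

In the tool's units: -0.03 m is -0.15, -0.01 m is -0.05.

Call:
step_hand:
  offsets: {"segments":[[0.5,0,0,0,0,0,0],[0.5,0,0,0,0,0,0],[0.5,0,0,0,0,0,0],[0.5,0,0,-0.05,0,0,0],[0.5,0,0,-0.15,0,0,0],[0.8,0,0,-0.15,0,0,0],[0.8,0,0,-0.15,0,0,0],[0.8,0,0,-0.15,0,0,0],[0.8,0,0,0,0,0,0]]}

```text
time: 7.88
tool_pos: [0.6467, 0.0604, 0.1619]
ee_rot: [[1.0, 0.0, 0.013], [0.0, -1.0, -0.0], [0.013, 0.0, -1.0]]
contact_force: [0.6, 0.2, 1.5]
finger_gap: 0.746
finger_force: 0.0
```

Call:
step_hand:
  offsets: {"segments":[[0.8,-0.185,0.074,0,0,0,0],[0.8,-0.185,0.074,0,0,0,0],[0.8,-0.185,0.074,0,0,0,0],[0.8,-0.185,0.074,0,0,0,0],[0.8,-0.185,0.074,0,0,0,0],[0.8,0,0,0,0,0,0],[0.8,0,0,0,0,0,0],[0.8,0,0,0,0,0,0]]}

```text
time: 8.55
tool_pos: [0.4587, -0.0138, 0.155]
ee_rot: [[1.0, -0.001, 0.002], [-0.001, -1.0, -0.0], [0.002, 0.0, -1.0]]
contact_force: [-1.1, 0.6, 0.9]
finger_gap: 0.795
finger_force: 0.0
```

Run:
```python
from h import *
f=grab_frame("scene"); print(circ(f,(.6404,.058),.050,.014,"lid"))
cv2.imwrite("pics/s2.png",cv2.resize(f["img"][150:330,180:400,::-1],None,fx=3,fy=3,interpolation=cv2.INTER_CUBIC))
```

```text
(array([0.64413971, 0.06252071]), np.float64(-74.33794403076172))
```

View pics/s2.png

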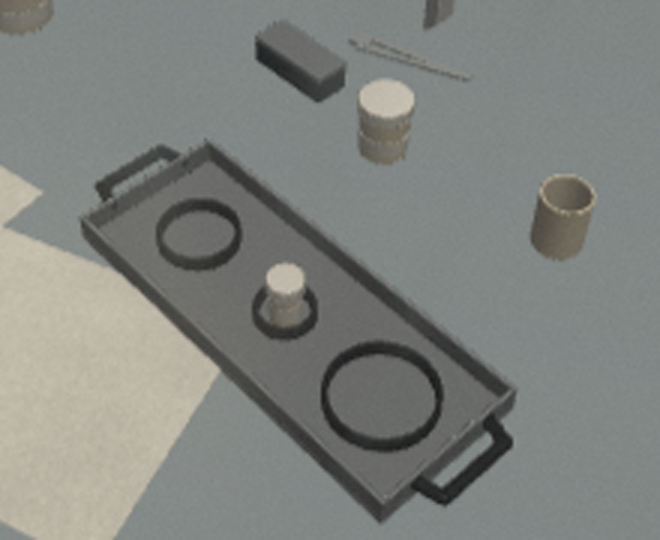

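The small pot stands well inside its ring, within about 4 mm of centre. Next I descend on the medium pot.

In the tool's units: 0.03 m is 0.15, 0.02 m is 0.1.

Call:
step_hand:
  offsets: {"segments":[[0.8,0,0,0.15,0,0,0],[0.8,0,0,0.15,0,0,0],[0.8,0,0,0.15,0,0,0],[0.8,0,0,0.1,0,0,0],[0.8,0,0,0.0625,0,0,0],[0.8,0,0,0,0,0,0],[0.8,0,0,0,0,0,0]]}

```text
time: 9.18
tool_pos: [0.4586, -0.0134, 0.0313]
ee_rot: [[1.0, 0.001, -0.001], [0.001, -1.0, 0.0], [-0.001, -0.0, -1.0]]
contact_force: [-0.3, 0.4, -0.1]
finger_gap: 0.802
finger_force: 0.0
```

Call:
step_hand:
  offsets: {"segments":[[0.3,0,0,0,0,0,0],[0.3,0,0,0,0,0,0],[0.3,0,0,0,0,0,0],[0.3,0,0,0,0,0,0],[0.3,0,0,0,0,0,0],[0.3,0,0,0,0,0,0],[0.3,0,0,0,0,0,0],[0.3,0,0,0,0,0,0]]}
  force: 15

```text
time: 9.85
tool_pos: [0.4581, -0.0138, 0.0325]
ee_rot: [[1.0, -0.0, 0.001], [-0.0, -1.0, -0.0], [0.001, 0.0, -1.0]]
contact_force: [-0.5, -0.0, 4.7]
finger_gap: 0.485
finger_force: 15.0
```

In the tool's units: -0.03 m is -0.15, -0.02 m is -0.1.

Call:
step_hand:
  offsets: {"segments":[[0.3,0,0,-0.1,0,0,0],[0.3,0,0,-0.15,0,0,0],[0.3,0,0,-0.15,0,0,0],[0.3,0,0,-0.1,0,0,0],[0.3,0,0,0,0,0,0]]}

```text
time: 10.27
tool_pos: [0.4605, -0.0141, 0.1356]
ee_rot: [[1.0, 0.0, 0.008], [0.0, -1.0, -0.002], [0.008, 0.002, -1.0]]
contact_force: [1.0, -0.4, -0.0]
finger_gap: 0.483
finger_force: 15.0
```

Call:
step_hand:
  offsets: {"segments":[[0.3,0.15,0.022,0,0,0,0],[0.3,0.15,0.022,0,0,0,0],[0.3,0.15,0.022,0,0,0,0],[0.3,0.15,0.022,0,0,0,0],[0.3,0.15,0.022,0,0,0,0],[0.3,0.15,0.022,0,0,0,0],[0.3,0,0,0,0,0,0],[0.3,0,0,0,0,0,0],[0.3,0,0,0,0,0,0]]}

```text
time: 11.02
tool_pos: [0.6357, -0.0397, 0.1299]
ee_rot: [[1.0, -0.0, -0.005], [-0.0, -1.0, 0.001], [-0.005, -0.001, -1.0]]
contact_force: [-0.5, -0.2, -0.7]
finger_gap: 0.488
finger_force: 15.0
```

Call:
step_hand:
  offsets: {"segments":[[0.3,0.01,0.005,0.15,0,0,0],[0.3,0,0,0.15,0,0,0],[0.3,0,0,0.075,0,0,0],[0.3,0,0,0.05,0,0,0],[0.3,0,0,0.025,0,0,0],[0.3,0,0,0,0,0,0],[0.3,0,0,0,0,0,0],[0.3,0,0,0,0,0,0]]}

```text
time: 11.68
tool_pos: [0.6405, -0.0412, 0.0434]
ee_rot: [[1.0, 0.0, 0.003], [0.0, -1.0, -0.001], [0.003, 0.001, -1.0]]
contact_force: [0.6, -0.0, -0.5]
finger_gap: 0.486
finger_force: 15.0
```

Call:
step_hand:
  offsets: {"segments":[[0.3,0,0,0.01,0,0,0],[0.3,0,0,0,0,0,0],[0.3,0,0,0.0075,0,0,0],[0.3,0,0,0,0,0,0]]}

```text
time: 12.02
tool_pos: [0.6396, -0.0411, 0.0385]
ee_rot: [[1.0, -0.0, 0.0], [-0.0, -1.0, -0.0], [0.0, 0.0, -1.0]]
contact_force: [0.7, -0.3, -0.0]
finger_gap: 0.483
finger_force: 15.0
```

In the tool's units: 0.0015 m is 0.0075.

Call:
step_hand:
  offsets: {"segments":[[0.3,0,0,0.0075,0,0,0],[0.3,0,0,0,0,0,0],[0.3,0,0,0.0075,0,0,0],[0.3,0,0,0,0,0,0],[0.3,0,0,0,0,0,0]]}

```text
time: 12.43
tool_pos: [0.6397, -0.0411, 0.0366]
ee_rot: [[1.0, 0.0, 0.001], [0.0, -1.0, -0.0], [0.001, 0.0, -1.0]]
contact_force: [-1.7, -0.1, 6.1]
finger_gap: 0.482
finger_force: 15.0
```

In the tool's units: -0.03 m is -0.15, -0.02 m is -0.1.

Call:
step_hand:
  offsets: {"segments":[[0.75,0,0,0,0,0,0],[0.75,0,0,0,0,0,0],[0.75,0,0,0,0,0,0],[0.75,0,0,-0.05,0,0,0],[0.8,0,0,-0.15,0,0,0],[0.8,0,0,-0.15,0,0,0],[1,0,0,-0.15,0,0,0],[1,0,0,-0.1,0,0,0],[1,0,0,0,0,0,0]]}

```text
time: 13.18
tool_pos: [0.6429, -0.0415, 0.1615]
ee_rot: [[1.0, 0.0, 0.011], [0.0, -1.0, -0.002], [0.011, 0.002, -1.0]]
contact_force: [0.1, 0.1, 0.0]
finger_gap: 0.974
finger_force: 0.0
```

Call:
step_hand:
  offsets: {"segments":[[1,-0.0335,0.166,0,0,0,0],[1,-0.0335,0.166,0,0,0,0],[1,-0.0335,0.166,0,0,0,0],[1,-0.0335,0.166,0,0,0,0],[1,-0.0335,0.166,0,0,0,0],[1,-0.0335,0.166,0,0,0,0],[1,-0.0335,0.166,0,0,0,0],[1,-0.0335,0.166,0,0,0,0],[1,-0.0335,0.166,0,0,0,0],[1,-0.0335,0.166,0,0,0,0]]}

```text
time: 14.02
tool_pos: [0.5715, -0.3742, 0.1544]
ee_rot: [[1.0, -0.0, -0.001], [-0.0, -1.0, 0.001], [-0.001, -0.001, -1.0]]
contact_force: [0.7, 0.7, -0.2]
finger_gap: 0.999
finger_force: 0.0
```

Call:
step_hand:
  offsets: {"segments":[[1,0,0,0,0,0,0],[1,0,0,0,0,0,0],[1,0,0,0,0,0,0]]}

```text
time: 14.27
tool_pos: [0.5722, -0.3722, 0.1545]
ee_rot: [[1.0, -0.0, -0.001], [-0.0, -1.0, 0.002], [-0.001, -0.002, -1.0]]
contact_force: [0.3, 0.7, 0.3]
finger_gap: 1.002
finger_force: 0.0
```

Run:
```python
from h import *
f=grab_frame("scene"); print(circ(f,(.6404,.058),.050,.014,"lid"),circ(f,(.637,-.0414),.060,.023,"lid"))
cv2.imwrite("pics/s3.png",cv2.resize(f["img"][90:330,100:380,::-1],None,fx=2.5,fy=2.5,interpolation=cv2.INTER_CUBIC))
```

```text
(array([0.64418672, 0.0624747 ]), np.float64(-73.29804992675781)) (array([ 0.63955441, -0.03955209]), np.float64(-75.90369415283203))
```

View pics/s3.png

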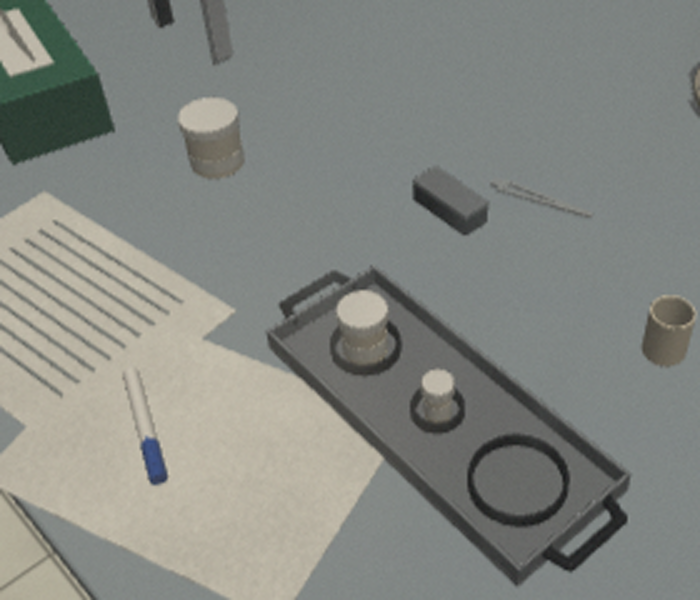

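Both pots are seated, and the gripper is over the large pot. Descending.

In the tool's units: 0.03 m is 0.15, 0.02 m is 0.1.

Call:
step_hand:
  offsets: {"segments":[[1,0,0,0.15,0,0,0],[1,0,0,0.15,0,0,0],[1,0,0,0.1,0,0,0],[1,0,0,0.1,0,0,0],[1,0,0,0.065,0,0,0],[1,0,0,0,0,0,0],[1,0,0,0,0,0,0]]}

```text
time: 14.9
tool_pos: [0.5727, -0.3712, 0.042]
ee_rot: [[1.0, 0.002, -0.001], [0.002, -1.0, 0.001], [-0.001, -0.001, -1.0]]
contact_force: [0.7, 0.3, 0.0]
finger_gap: 0.997
finger_force: 0.0
```

Call:
step_hand:
  offsets: {"segments":[[0.5,0,0,0,0,0,0],[0.5,0,0,0,0,0,0],[0.5,0,0,0,0,0,0],[0.5,0,0,0,0,0,0],[0.5,0,0,0,0,0,0],[0.5,0,0,0,0,0,0],[0.5,0,0,0,0,0,0],[0.5,0,0,0,0,0,0]]}
  force: 18

```text
time: 15.57
tool_pos: [0.5729, -0.3735, 0.0432]
ee_rot: [[1.0, -0.0, 0.001], [-0.0, -1.0, -0.001], [0.001, 0.001, -1.0]]
contact_force: [0.3, 0.1, 4.7]
finger_gap: 0.676
finger_force: 18.0
```

In the tool's units: -0.03 m is -0.15, -0.02 m is -0.1.

Call:
step_hand:
  offsets: {"segments":[[0.5,0,0,-0.1,0,0,0],[0.5,0,0,-0.15,0,0,0],[0.5,0,0,-0.15,0,0,0],[0.5,0,0,-0.15,0,0,0],[0.5,0,0,-0.1,0,0,0],[0.5,0,0,0,0,0,0]]}

```text
time: 16.07
tool_pos: [0.5747, -0.3747, 0.1772]
ee_rot: [[1.0, -0.0, 0.007], [-0.0, -1.0, -0.005], [0.007, 0.005, -1.0]]
contact_force: [1.9, -0.4, -1.8]
finger_gap: 0.679
finger_force: 18.0
```

Call:
step_hand:
  offsets: {"segments":[[0.5,0.0225,-0.166,0,0,0,0],[0.5,0.0225,-0.166,0,0,0,0],[0.5,0.0225,-0.166,0,0,0,0],[0.5,0.0225,-0.166,0,0,0,0],[0.5,0.0225,-0.166,0,0,0,0],[0.5,0.0225,-0.166,0,0,0,0],[0.5,0.0225,-0.166,0,0,0,0],[0.5,0.0225,-0.166,0,0,0,0]]}

```text
time: 16.73
tool_pos: [0.6072, -0.1055, 0.1699]
ee_rot: [[1.0, -0.0, -0.004], [-0.0, -1.0, 0.001], [-0.004, -0.001, -1.0]]
contact_force: [0.5, -0.9, -1.8]
finger_gap: 0.676
finger_force: 18.0
```

Call:
step_hand:
  offsets: {"segments":[[0.5,0.0225,-0.166,0,0,0,0],[0.5,0.0225,-0.166,0,0,0,0],[0.5,0.0225,-0.166,0,0,0,0],[0.5,0.0225,-0.166,0,0,0,0],[0.5,0.0225,-0.166,0,0,0,0],[0.5,0.0225,-0.166,0,0,0,0],[0.5,0.0225,-0.166,0,0,0,0],[0.5,0.0225,-0.166,0,0,0,0],[0.5,0,0,0,0,0,0],[0.5,0,0,0,0,0,0]]}

```text
time: 17.57
tool_pos: [0.6432, 0.1598, 0.1696]
ee_rot: [[1.0, 0.003, -0.004], [0.003, -1.0, -0.001], [-0.004, 0.001, -1.0]]
contact_force: [-0.7, -1.1, -1.2]
finger_gap: 0.678
finger_force: 18.0
```

Call:
step_hand:
  offsets: {"segments":[[0.5,0,0,0,0,0,0],[0.5,0,0,0,0,0,0]]}

```text
time: 17.73
tool_pos: [0.6439, 0.1569, 0.1712]
ee_rot: [[1.0, -0.001, -0.002], [-0.001, -1.0, -0.001], [-0.002, 0.001, -1.0]]
contact_force: [-0.4, 0.1, -0.8]
finger_gap: 0.679
finger_force: 18.0
```

In the tool's units: 0.03 m is 0.15, 0.015 m is 0.075.

Call:
step_hand:
  offsets: {"segments":[[0.5,0.005,0,0.15,0,0,0],[0.5,0,0,0.15,0,0,0],[0.5,0,0,0.15,0,0,0],[0.5,0,0,0.075,0,0,0],[0.5,0,0,0.05,0,0,0],[0.5,0,0,0.015,0,0,0],[0.5,0,0,0,0,0,0],[0.5,0,0,0,0,0,0],[0.5,0,0,0,0,0,0]]}

```text
time: 18.48
tool_pos: [0.6469, 0.158, 0.0562]
ee_rot: [[1.0, -0.0, 0.003], [-0.0, -1.0, 0.0], [0.003, -0.0, -1.0]]
contact_force: [-0.4, -0.3, -2.7]
finger_gap: 0.679
finger_force: 18.0
```

Call:
step_hand:
  offsets: {"segments":[[0.5,0,0,0.01,0,0,0],[0.5,0,0,0,0,0,0],[0.5,0,0,0.0075,0,0,0],[0.5,0,0,0,0,0,0],[0.5,0,0,0,0,0,0]]}

```text
time: 18.9
tool_pos: [0.6455, 0.1582, 0.051]
ee_rot: [[1.0, 0.0, -0.0], [0.0, -1.0, -0.0], [-0.0, 0.0, -1.0]]
contact_force: [0.4, 0.3, -2.2]
finger_gap: 0.677
finger_force: 18.0
```

In the tool's units: 0.002 m is 0.01, 0.0015 m is 0.0075.

Call:
step_hand:
  offsets: {"segments":[[0.5,0,0,0.01,0,0,0],[0.5,0,0,0,0,0,0],[0.5,0,0,0.0075,0,0,0],[0.5,0,0,0,0,0,0],[0.5,0,0,0.005,0,0,0],[0.5,0,0,0,0,0,0],[0.5,0,0,0,0,0,0]]}

```text
time: 19.48
tool_pos: [0.6456, 0.1582, 0.0472]
ee_rot: [[1.0, 0.0, 0.0], [0.0, -1.0, -0.0], [0.0, 0.0, -1.0]]
contact_force: [-2.5, 0.1, 4.5]
finger_gap: 0.677
finger_force: 18.0
```

In the tool's units: -0.03 m is -0.15, -0.02 m is -0.1.

Call:
step_hand:
  offsets: {"segments":[[0.9,0,0,0,0,0,0],[0.9,0,0,0,0,0,0],[0.9,0,0,0,0,0,0],[0.9,0,0,-0.05,0,0,0],[0.9,0,0,-0.15,0,0,0],[0.9,0,0,-0.15,0,0,0],[0.9,0,0,-0.15,0,0,0],[0.9,0,0,-0.15,0,0,0],[0.9,0,0,-0.1,0,0,0],[0.9,0,0,0,0,0,0]]}

```text
time: 20.32
tool_pos: [0.6487, 0.1586, 0.2028]
ee_rot: [[1.0, -0.0, 0.011], [-0.0, -1.0, 0.001], [0.011, -0.001, -1.0]]
contact_force: [0.3, -0.1, -0.2]
finger_gap: 0.903
finger_force: 0.0
```

Call:
step_hand:
  offsets: {"segments":[[0.9,-0.175,0,0,0,0,0],[0.9,-0.175,0,0,0,0,0],[0.9,-0.175,0,0,0,0,0],[0.9,-0.175,0,0,0,0,0],[0.9,-0.175,0,0,0,0,0],[0.9,-0.175,0,0,0,0,0],[0.9,-0.175,0,0,0,0,0],[0.9,0,0,0,0,0,0],[0.9,0,0,0,0,0,0],[0.9,0,0,0,0,0,0]]}

```text
time: 21.15
tool_pos: [0.4012, 0.1582, 0.1965]
ee_rot: [[1.0, 0.0, 0.001], [0.0, -1.0, 0.0], [0.001, -0.0, -1.0]]
contact_force: [0.4, -0.3, -0.5]
finger_gap: 0.901
finger_force: 0.0
```

Run:
```python
from h import *
for n in("scene","top"):
    f=grab_frame(n); print(n,circ(f,(.6414,.0591),.050,.014,"lid"),circ(f,(.638,-.0404),.060,.023,"lid"),circ(f,(.6448,.1584),.07,.032,"lid"))
    if n=="scene": cv2.imwrite("pics/s4.png",f["img"][:,:,::-1])
```

```text
scene (array([0.64411084, 0.06239636]), np.float64(-72.80435943603516)) (array([ 0.63962741, -0.03946875]), np.float64(-75.77855682373047)) (array([0.64624474, 0.15975617]), np.float64(-86.91854858398438))
top (array([0.64297806, 0.06048887]), np.float64(-65.32522583007812)) (array([ 0.63847219, -0.04135137]), np.float64(-64.87566375732422)) (array([0.64462205, 0.15812658]), np.float64(-65.74288940429688))
```

View pics/s4.png

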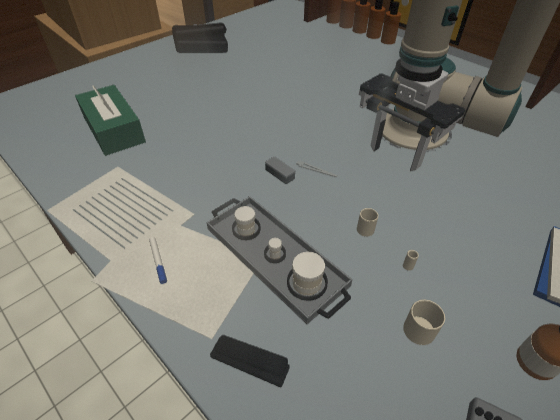

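All three capped pots stand in their rings, within about 4 mm of centre in both views. The empties are untouched at (367,221), (411,259) and (424,321), and the arm is clear.

```bash
python3 -c "
from station import *
print(job_done())"
```

```text
the job is handed in; nothing more can be done
None
```

All three capped pots stand upright in the rings of their own size, within about 4 mm of centre in both camera views, the empty pots were left where they stood, and the job is handed in (no verdict was returned).

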